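# Find the sound brake calliper with the feeler gauge

## Task

Draw the feeler gauge out of its wooden stand and slide its blade slowly down between the pads of one brake calliper after another, never forcing it: one calliper is seized and will not let the blade in, one is slack and takes it with next to no drag, and one is sound, its pads giving way with a firm, even drag. Leave the gauge fully home in the sound calliper, its shoulder down on the calliper's top, and let go of it. Leave everything else on the bench alone.

Things in the scene. Friction and masses are not known exactly. Their poses are not given: they have to be found in the camera images.
- gauge: feeler gauge: steel blade under a wooden grip, about 160 g. Origin: centre of the grip's underside (the shoulder), z up. Grip 40 mm along x, 24 along y (pinch it across this), 46 high above the origin. Blade 50 mm down from the origin, 34 wide along x, 8 thick along y, its lowest 14 mm tapering to 3 mm. Starts upright in the stand, shoulder on the stand's top; either way round is the same
- stand: plain wooden stand block, 75 x 60 x 60 mm high, fixed to the bench, with an upright slot 37 x 11 mm in the middle of its top for the gauge. Origin: centre of its underside; z up; slot long along its x
- calliper_a: one of three look-alike cast-iron brake callipers, fixed on a 92 x 92 x 12 mm wooden base. Origin: centre of the base's underside, z up. Its flat top, 76 (x) by 78 (y) mm, is 86 mm above the origin; in its middle the mouth, an upright slot 50 mm along x, 14 mm along y, goes down between two pads. Piston housing on the +y side. Seized, slack or sound: this cannot be seen and is drawn anew each time
- calliper_b: one of three look-alike cast-iron brake callipers, fixed on a 92 x 92 x 12 mm wooden base. Origin: centre of the base's underside, z up. Its flat top, 76 (x) by 78 (y) mm, is 86 mm above the origin; in its middle the mouth, an upright slot 50 mm along x, 14 mm along y, goes down between two pads. Piston housing on the +y side. Seized, slack or sound: this cannot be seen and is drawn anew each time
- calliper_c: one of three look-alike cast-iron brake callipers, fixed on a 92 x 92 x 12 mm wooden base. Origin: centre of the base's underside, z up. Its flat top, 76 (x) by 78 (y) mm, is 86 mm above the origin; in its middle the mouth, an upright slot 50 mm along x, 14 mm along y, goes down between two pads. Piston housing on the +y side. Seized, slack or sound: this cannot be seen and is drawn anew each time
- calliper_a_inner_pad: brake pad on the +y side in calliper_a, mostly hidden. Origin on the calliper's axis, 45 mm above its underside; slides along y when spread. In all three callipers the pads' bevelled upper edges are 24 mm below the calliper's top; from 31 to 71 mm below it the faces are parallel, 5.5 mm apart at rest, 48 mm along x
- calliper_b_inner_pad: brake pad on the +y side in calliper_b, like the other two, origin likewise. Sound pads can be spread 5 mm each and squeeze the blade with 3 to 4 N a side: 3 to 10 N of drag in all, and the blade stays where it is pushed to. They are oil-damped: at 10 mm/s the blade goes in with up to 13 N, at 100 mm/s it forces them. Slack pads: under 1 N of drag
- calliper_c_inner_pad: brake pad on the +y side in calliper_c, like the other two, origin likewise. Seized pads do not yield: they stop the blade 10 to 20 mm before it is home, however hard it is pushed; more than 18 N on a pad counts as forcing
- brake_disc: bystander, to be left alone: steel brake disc lying flat, 110 mm across, 22 mm high at the hub; origin at its underside or middle
- drink_can: bystander, to be left alone: green drink can, 66 mm across, 115 mm high, standing; origin at its underside or middle
- hammer: bystander, to be left alone: hammer lying on the bench; origin at its underside or middle
- wrench: bystander, to be left alone: spanner lying on the bench; origin at its underside or middle
- spare_pad: bystander, to be left alone: spare brake pad lying flat, 60 x 30 x 13 mm; origin at its underside or middle
- hub_nut: bystander, to be left alone: big steel nut, 30 mm across, 18 mm high; origin at its underside or middle
- offcut: bystander, to be left alone: offcut of pale board, 120 x 50 x 22 mm; origin at its underside or middle
Things that resemble listed ones, but are neither listed nor needed, are in the scene too. What is shaped like the calliper_b but turquoise is not meant.

How it is judged:
On the way:
1. the gauge has been drawn up out of its stand (z of gauge in the frame of stand above 0.115 m), for 0.1 s.
At the end, for the whole second after the job is handed in: the gauge is at rest and released, fully home in the sound calliper: its shoulder within 4 mm of the calliper's top, within 12 mm of its middle, and the pads squeezing the blade (over 1.5 N, which only the sound calliper's pads do with the blade home) (((z of gauge in the frame of calliper_a below 0.09 m and horizontal distance between gauge and calliper_a below 0.012 m and contact force between gauge and calliper_a_inner_pad above 1.5 N) or (z of gauge in the frame of calliper_b below 0.09 m and horizontal distance between gauge and calliper_b below 0.012 m and contact force between gauge and calliper_b_inner_pad above 1.5 N) or (z of gauge in the frame of calliper_c below 0.09 m and horizontal distance between gauge and calliper_c below 0.012 m and contact force between gauge and calliper_c_inner_pad above 1.5 N)) and linear speed of gauge below 0.02 m/s and contact force between gauge and the fingers below 0.1 N); the robot touches nothing.
It fails at once if the blade is forced: more than 18 N between the gauge and a pad (contact force between gauge and calliper_a_inner_pad above 18 N or contact force between gauge and calliper_b_inner_pad above 18 N or contact force between gauge and calliper_c_inner_pad above 18 N).
It fails at once if a bystander is shifted more than 30 mm (distance of any of brake_disc, drink_can, hammer, wrench, spare_pad, hub_nut, offcut from where it was at the start of the episode above 0.03 m).
It also fails if it takes over 64 s, if anything falls off the work surface, if the arm or the gripper's body presses on something with over 40 N, if the wrist force passes 120 N, or if a joint passes its speed limit or range.

## Robot

A 6-joint arm with a two-finger parallel gripper is mounted at the origin on the work surface. World frame = base frame: x ahead of the robot, y to its left, z up, the work surface at z = 0. Lengths are in m, angles in rad, forces in N, time in s.
With the tool pointing down it reaches from about 0.25 to 0.725 m from the base axis. Payload 4 kg.
Tool frame: the origin (TCP) lies midway between the tips of the shut fingers; the grasp point (between the pads) lies 19 mm behind it (bot.grip_point_offset is the distance from the TCP to the grasp point, in m); z points along the fingers, y is the line along which they close (so a half turn about z gives the same grasp; the last joint's range is limited). The gripper opens to 85 mm and grips with 20 to 120 N. Pads are 22 mm wide; open, the fingers measure 114 mm over their backs; the gripper's body (76 mm by 85 mm) begins 54 mm behind the grasp point. The pads swing forward as they close: fully open they stand 13 mm farther back than shut.
Start: joints at [1.331, 0.241, 0.005, 1.335, 0, 1.571], TCP at [0.119, 0.486, 0.231] pointing down, gripper open.
Joint ranges: [-2.72, 2.72], [-1.05, 1.87], [-1.09, 1.28], [-1.99, 2.15], [-1.42, 1.44], [-3.14, 3.14]. Speed limits (rad/s): [2.79, 2.79, 3.14, 3.14, 3.14, 3.14].

## Interface

Orientations are given as a unit quaternion [x, y, z, w].
In Python, from workcell import bot gives the robot as it stands.
- The arm moves only by the tool step_arm, never from a script. Its argument "targets" is text: rows parted by semicolons, each of 7 numbers parted by spaces: the opening, from -1 (shut) to 1 (fully open), so that 0 is half open, then the shift along the world's x, y, z normalised to -1 to 1, where 1 is 0.5 m, then the turn, a rotation vector about the world's x, y, z normalised to -1 to 1, where 1 is pi/4 rad. In form: gripper x y z wx wy wz; .... A call has 1 to 10 rows; each row is the pose to reach, as a shift and turn from the pose commanded when the call began; what a row does not reach only later rows make up. A row lasts 1/12 s, in which the tool goes at most 41.7 mm and 7.16 degrees, less where a joint would pass 70% of its speed; a pose out of reach is approached as far as the arm can. A call with a number of a shift or a turn outside -1 to 1 is refused whole. A call with a gripper value outside its range is refused whole. The fingers move at their own pace and stop on an object; the grip force is fixed at half the most. Time passes only in rows, so rows that repeat a pose let the fingers close. It gives the time, the measured TCP pose, the force, the opening and the grip force at its end, in the units of the state.
- bot.get_obs(): the state, without advancing time (a new reading comes with each control period).
- bot.camera(name): name is "scene" or "top" or "wrist"; returns the picture (480x640x3 uint8, red, green, blue); there is no depth.
- bot.camera_info(name): a dict with "vertical_fov" (degrees; the focal length in pixels is half the picture's height over the tangent of half this angle, whatever the lens; pixels are square), "cx", "cy" (the principal point, pixels), "pose" (4x4, takes a point from camera to world coordinates). Camera axes: x right, y up, looking along -z (the intrinsics and any distortion apply to the point x, -y, -z); pixel columns grow to the right and rows downward; lengths in m; the calibration is good to about 2 mm. A picture is of the moment at which its call begins: read the wrist's pose just before it. camera_info takes no time and is no camera call; for the wrist camera it gives the pose at the moment of the call.
- bot.job_done(): hands the job in; it is judged then, once.
The state is a dict: "clock": time; "joint_pos": joint angles; "joint_vel": joint speeds; "tau": joint torques, N m; "eef_pos": TCP position; "tool_rot": TCP orientation; "ft_force": force on the tool from outside, world axes, zero at the start; "ft_torque": the same for the moment, N m; "grip_width": finger opening in m; "grasp_force": force on a finger pad.
Only numpy, scipy, OpenCV 4.12 (cv2) and the standard library are available. Lean on these libraries where they do the work, as an engineer would, in place of code of your own. Each camera call takes 0.05 s, during which the arm holds its last target. There are 200 camera calls.

## Working session

There is one attempt and no reset: what is moved stays moved. The work goes in short steps, Python scripts to look and compute and a tool call to move; the robot and the scene stay as the last step left them, time stands still between calls to the robot, and variables do not carry over. Pictures are saved under pics/ and viewed, at most 10 in all, crops included, and the job is handed in when it is done.

Besides the shell and the picture viewer there is one more tool, called after "Request:" as name(argument=value, ...), one argument or row to a line, values as JSON. step_arm: Moves the arm, as the interface text tells. Scaled input: -1 to 1 covers 0.5 m each way for a shift and pi/4 rad each way for a turn. Its arguments: {"type":"object","properties":{"targets":{"type":"string"}},"required":["targets"]}

```bash
mkdir -p pics; python3 - <<'E'
from workcell import bot
import cv2,numpy as np
o=bot.get_obs();print(o)
for n in("scene","top"):
    im=bot.camera(n);cv2.imwrite(f"pics/{n}0.png",im[...,::-1]);i=bot.camera_info(n);print(n,i)
E
```

```text
{'clock': 0.0, 'joint_pos': array([ 1.33099263e+00,  2.41379091e-01,  3.69630676e-03,  1.33518828e+00,
       -3.01459055e-05,  1.57081484e+00]), 'joint_vel': array([ 6.91401830e-04, -1.24643988e-03,  4.82763993e-04,  9.85391704e-05,
        1.77728641e-03, -3.97955186e-04]), 'tau': array([-2.13623171e-04, -3.72316396e+01,  2.52409154e+01,  1.69322337e-02,
        1.96017623e-05,  4.86629872e-06]), 'eef_pos': array([0.11861261, 0.48506747, 0.23041922]), 'tool_rot': array([ 1.19623871e-01,  9.92818741e-01, -1.03172426e-03, -1.09110277e-04]), 'ft_force': array([-0.21917765,  0.6182354 , -0.82874869]), 'ft_torque': array([-0.01804576, -0.01956204, -0.00572112]), 'grasp_force': 0.0, 'grip_width': 0.08544779042555539}
scene {'vertical_fov': 52.85328442445808, 'cx': 326.64376410023505, 'cy': 245.6097987541609, 'pose': array([[-7.04699831e-01, -5.60304650e-01,  4.35266409e-01,
         1.04992982e+00],
       [ 7.09505276e-01, -5.57063362e-01,  4.31604765e-01,
         4.37577035e-01],
       [ 6.40811877e-04,  6.12975619e-01,  7.90101563e-01,
         9.11077330e-01],
       [ 0.00000000e+00,  0.00000000e+00,  0.00000000e+00,
         1.00000000e+00]])}
top {'vertical_fov': 51.75117395084477, 'cx': 319.3539919287621, 'cy': 229.9928734163722, 'pose': array([[ 0.0031413 ,  0.99416817, -0.10779507,  0.44634068],
       [-0.99995907,  0.00220824, -0.00877418, -0.01369927],
       [-0.00848498,  0.10781822,  0.99413442,  1.18734836],
       [ 0.        ,  0.        ,  0.        ,  1.        ]])}
```

View pics/top0.png

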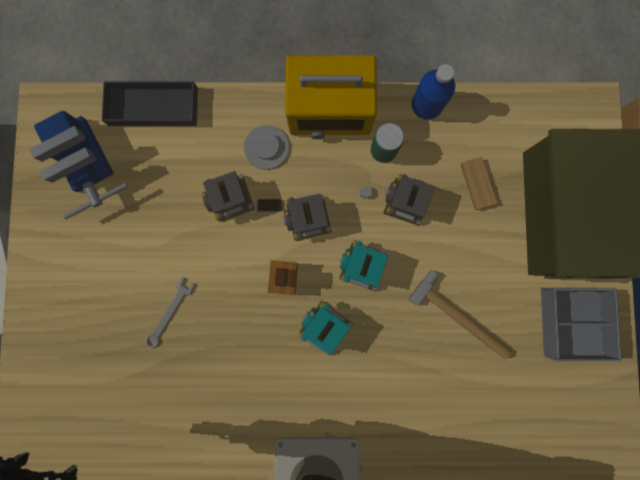

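View pics/scene0.png

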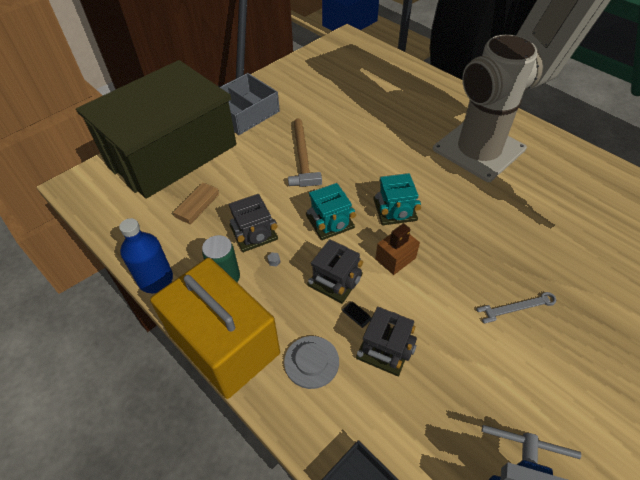

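The top view shows the grey callipers at about (228,196), (308,216) and (410,200), the stand with the gauge at (283,278), and the turquoise decoys at (365,266) and (326,329). The scene view agrees with this.

```bash
cat > h.py <<'E'
import numpy as np,cv2
def ray(i,u,v,z):
    f=240/np.tan(np.radians(i["vertical_fov"]/2));T=i["pose"]
    d=T[:3,:3]@np.array([(u-i["cx"])/f,-(v-i["cy"])/f,-1]);o=T[:3,3]
    return (o+d*(z-o[2])/d[2])[:2]
def slot(im,i,u,v,r,thr,z,lo=0):
    "darkest blob near (u,v): centre, long-axis angle, sizes on plane z"
    g=im.max(2)[v-r:v+r,u-r:u+r]
    n,l,s,c=cv2.connectedComponentsWithStats(((g<thr)&(g>=lo)).astype(np.uint8))
    k=min([k for k in range(1,n) if s[k,4]>=15],key=lambda k:np.hypot(*(c[k]-r)))
    ys,xs=np.nonzero(l==k)
    P=np.array([ray(i,x+u-r,y+v-r,z) for x,y in zip(xs,ys)],np.float32)
    (c0,wh,a)=cv2.minAreaRect(P)
    if wh[0]<wh[1]: a+=90
    return np.round(c0,4),np.round(sorted(wh),4),round((a+90)%180-90,1),len(P)
E
python3 - <<'E'
from h import *
from workcell import bot
i=bot.camera_info("top");im=cv2.imread("pics/top0.png")
for u,v in((228,196),(308,213),(412,197)):
    g=im.max(2)[v-20:v+20,u-20:u+20];print(np.percentile(g,[1,5,15,30,50]))
    for t in(25,35,45):
        try:print(t,slot(im,i,u,v,22,t,.086))
        except Exception as e:print(t,e)
c=im[170:310,190:450];cv2.imwrite("pics/c.png",cv2.resize(c,None,fx=3,fy=3,interpolation=2))
print(ray(i,283,274,.106),ray(i,283,278,.06))
print(bot.camera_info("wrist"))
E
```

```text
[37. 40. 44. 55. 64.]
25 min() iterable argument is empty
35 min() iterable argument is empty
45 (array([0.6531, 0.2133]), array([0.0127, 0.0462]), 21.5, 105)
[38. 42. 51. 62. 64.]
25 min() iterable argument is empty
35 min() iterable argument is empty
45 (array([0.6043, 0.0236]), array([0.0134, 0.0463]), 12.8, 123)
[35. 40. 55. 62. 63.]
25 min() iterable argument is empty
35 min() iterable argument is empty
45 (array([ 0.6444, -0.2136]), array([0.0128, 0.0464]), -19.0, 119)
[0.46697715 0.07474826] [0.4588117  0.07841067]
{'vertical_fov': 65.94043356657846, 'cx': 318.30959831807496, 'cy': 240.04980243522, 'pose': array([[ 0.23750703, -0.93297515, -0.27045848,  0.05131537],
       [ 0.97138514,  0.22778478,  0.06726821,  0.50195388],
       [-0.00115324, -0.27869602,  0.96037867,  0.37305941],
       [ 0.        ,  0.        ,  0.        ,  1.        ]])}
```

View pics/c.png

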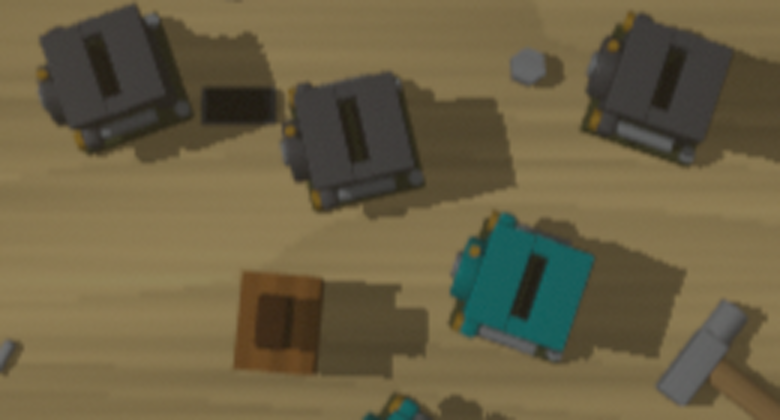

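The crop shows the grip centred near full-image pixel (281,277), with its long side about along world x. All three slots are measured. Moving over the stand now.

Request:
step_arm(
  targets="1 0.34 -0.4 -0.04 0 0 0.12;1 0.34 -0.4 -0.04 0 0 0.24;1 0.34 -0.4 -0.04 0 0 0.24;1 0.34 -0.4 -0.04 0 0 0.24;1 0.34 -0.4 -0.04 0 0 0.24;1 0.34 -0.4 -0.04 0 0 0.24;1 0.34 -0.4 -0.04 0 0 0.24;1 0.34 -0.4 -0.04 0 0 0.24;1 0.34 -0.4 -0.04 0 0 0.24;1 0.34 -0.4 -0.04 0 0 0.24",
)

```text
clock: 0.93
eef_pos: [0.2884, 0.2861, 0.2112]
tool_rot: [0.025, 1.0, 0.0, -0.0]
ft_force: [-0.6, -0.0, -0.2]
grip_width: 0.0856
grasp_force: 0.0
```

Request:
step_arm(
  targets="1 0.343 -0.414 -0.02 0 0 0;1 0.343 -0.414 -0.02 0 0 0;1 0.343 -0.414 -0.02 0 0 0;1 0.343 -0.414 -0.02 0 0 0;1 0.343 -0.414 -0.02 0 0 0;1 0.343 -0.414 -0.02 0 0 0;1 0.343 -0.414 -0.02 0 0 0;1 0.343 -0.414 -0.02 0 0 0;1 0.343 -0.414 -0.02 0 0 0",
)

```text
clock: 1.68
eef_pos: [0.4604, 0.0794, 0.2008]
tool_rot: [0.026, 1.0, 0.0, -0.001]
ft_force: [-0.3, 0.3, -0.5]
grip_width: 0.0853
grasp_force: 0.0
```

```bash
python3 - <<'E'
from h import *
from workcell import bot
o=bot.get_obs();i=bot.camera_info("wrist");im=bot.camera("wrist")[...,::-1].copy()
cv2.imwrite("pics/w1.png",im);print(o["eef_pos"],o["tool_rot"]);np.save("w1.npy",i["pose"])
t=bot.camera_info("top");m=cv2.imread("pics/top0.png")
f=240/np.tan(np.radians(i["vertical_fov"]/2));T=np.linalg.inv(i["pose"])
for p in((.46,.078,.106),(.48,.078,.106),(.44,.078,.106),(.46,.09,.106)):
    c=T@np.array([*p,1]);print(i["cx"]-f*c[0]/c[2],i["cy"]+f*c[1]/c[2])
print("can",ray(t,388,138,.115))
E
```

```text
[0.46036432 0.07939994 0.20082354] [ 2.56013156e-02  9.99672010e-01  2.25019694e-04 -6.28757386e-04]
316.1673911786144 240.4142138377183
317.7117900772513 268.48667605016885
314.552116289792 211.053442265549
334.1089928318982 239.52611106014464
can [ 0.76858099 -0.15614009]
```

View pics/w1.png

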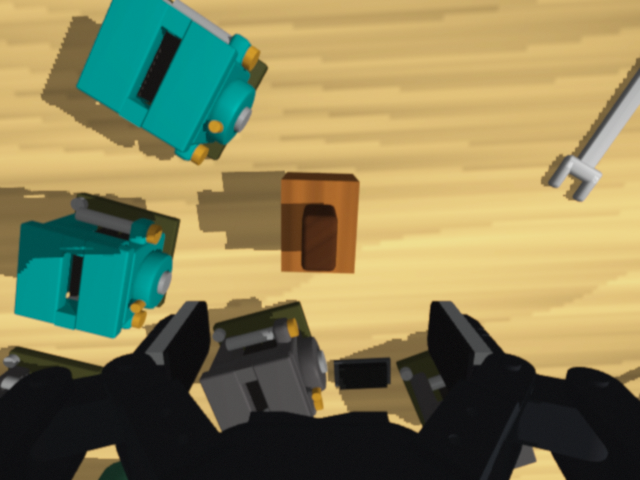

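The wrist view shows the grip's top face at u 302–338, v 214–271. That puts the gauge at about (0.4615, 0.080), aligned with the tool. Descending and closing.

Request:
step_arm(
  targets="1 0.002 0.002 -0.08 0 0 0;1 0.002 0.002 -0.15 0 0 0;1 0.002 0.002 -0.22 0 0 0;1 0.002 0.002 -0.26 0 0 0;1 0.002 0.002 -0.26 0 0 0;-1 0.002 0.002 -0.26 0 0 0;-1 0.002 0.002 -0.26 0 0 0;-1 0.002 0.002 -0.26 0 0 0;-1 0.002 0.002 -0.26 0 0 0;-1 0.002 0.002 -0.26 0 0 0",
)

```text
clock: 2.57
eef_pos: [0.4624, 0.08, 0.0728]
tool_rot: [0.026, 1.0, 0.0, 0.002]
ft_force: [0.3, 0.3, 1.3]
grip_width: 0.0257
grasp_force: 1.0
```

Request:
step_arm(
  targets="-1 0 0 0 0 0 0;-1 0 0 0 0 0 0;-1 0 0 0 0 0 0;-1 0 0 0 0 0 0;-1 0 0 0 0 0 0;-1 0 0 0 0 0 0",
)

```text
clock: 3.07
eef_pos: [0.4624, 0.0799, 0.0728]
tool_rot: [0.026, 1.0, 0.001, 0.001]
ft_force: [-1.6, -0.1, 6.9]
grip_width: 0.0231
grasp_force: 59.0
```

Request:
step_arm(
  targets="-1 0 0 0.02 0 0 0;-1 0 0 0.05 0 0 0;-1 0 0 0.09 0 0 0;-1 0 0 0.13 0 0 0;-1 0 0 0.17 0 0 0;-1 0 0 0.2 0 0 0;-1 0 0 0.23 0 0 0;-1 0 0 0.23 0 0 0;-1 0 0 0.23 0 0 0",
)

```text
clock: 3.82
eef_pos: [0.4617, 0.0797, 0.1868]
tool_rot: [0.026, 1.0, 0.0, 0.001]
ft_force: [-0.6, 0.1, -2.3]
grip_width: 0.0237
grasp_force: 59.0
```

Request:
step_arm(
  targets="-1 0.08 -0.025 0 0 0 0.12;-1 0.16 -0.05 0 0 0 0.25;-1 0.24 -0.08 0 0 0 0.35;-1 0.32 -0.11 0 0 0 0.35;-1 0.365 -0.112 0 0 0 0.35;-1 0.365 -0.112 0 0 0 0.35;-1 0.365 -0.112 0 0 0 0.35",
)

```text
clock: 4.4
eef_pos: [0.6434, 0.0231, 0.1827]
tool_rot: [-0.111, 0.994, 0.0, -0.003]
ft_force: [0.3, 0.3, -1.5]
grip_width: 0.0232
grasp_force: 59.0
```

```bash
python3 - <<'E'
from h import *
from workcell import bot
o=bot.get_obs();i=bot.camera_info("wrist");im=bot.camera("wrist")[...,::-1].copy()
cv2.imwrite("pics/w2.png",im);print(o["eef_pos"],o["tool_rot"])
np.save("w2.npy",i["pose"])
f=240/np.tan(np.radians(i["vertical_fov"]/2));T=np.linalg.inv(i["pose"])
c=T@np.array([.6043,.0236,.086,1]);u,v=int(i["cx"]-f*c[0]/c[2]),int(i["cy"]+f*c[1]/c[2]);print(u,v)
for t in(30,40,50):
    try:print(t,slot(im,i,u,v,60,t,.086))
    except Exception as e:print(t,e)
E
```

```text
[0.64343237 0.02311286 0.18267283] [-1.11030541e-01  9.93813600e-01  2.68049097e-04 -2.58370083e-03]
332 184
30 min() iterable argument is empty
40 (array([0.6031, 0.024 ]), array([0.0052, 0.0418]), 13.6, 584)
50 (array([0.6044, 0.024 ]), array([0.0072, 0.0445]), 13.6, 742)
```

View pics/w2.png

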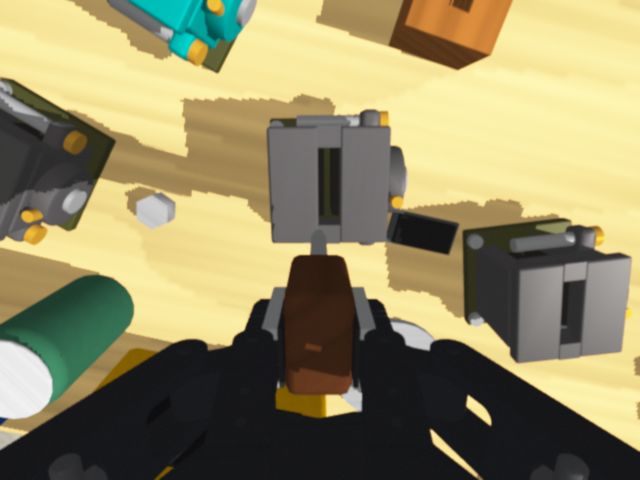

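The wrist view shows calliper b's slot at u 319–341, v 148–228, and the blade tip at (319,233). This agrees with the top view to within about 1–2 mm. Moving over the mouth and starting the blade in.

Request:
step_arm(
  targets="-1 -0.04 0 0 0 0 0;-1 -0.077 0 0 0 0 0;-1 -0.077 0 0 0 0 0;-1 -0.077 0 -0.02 0 0 0;-1 -0.077 0 -0.045 0 0 0;-1 -0.077 0 -0.07 0 0 0;-1 -0.077 0 -0.085 0 0 0;-1 -0.077 0 -0.085 0 0 0;-1 -0.077 0 -0.085 0 0 0",
)

```text
clock: 5.2
eef_pos: [0.6048, 0.0238, 0.1432]
tool_rot: [-0.112, 0.994, 0.0, -0.001]
ft_force: [-0.0, -0.1, -0.8]
grip_width: 0.0234
grasp_force: 59.0
```

Request:
step_arm(
  targets="-1 0 -0.001 -0.006 0 0 0;-1 0 -0.001 -0.012 0 0 0;-1 0 -0.001 -0.018 0 0 0;-1 0 -0.001 -0.024 0 0 0;-1 0 -0.001 -0.028 0 0 0;-1 0 -0.001 -0.032 0 0 0;-1 0 -0.001 -0.035 0 0 0;-1 0 -0.001 -0.038 0 0 0;-1 0 -0.001 -0.038 0 0 0;-1 0 -0.001 -0.038 0 0 0",
)

```text
clock: 6.03
eef_pos: [0.6052, 0.0232, 0.1248]
tool_rot: [-0.112, 0.994, 0.0, -0.0]
ft_force: [0.7, 0.8, -1.7]
grip_width: 0.0232
grasp_force: 59.0
```

Request:
step_arm(
  targets="-1 0 0 -0.0006 0 0 0;-1 0 0 -0.0012 0 0 0;-1 0 0 -0.0018 0 0 0;-1 0 0 -0.0024 0 0 0;-1 0 0 -0.003 0 0 0;-1 0 0 -0.003 0 0 0;-1 0 0 -0.003 0 0 0",
)

```text
clock: 6.62
eef_pos: [0.6052, 0.0232, 0.1233]
tool_rot: [-0.112, 0.994, -0.0, -0.0]
ft_force: [0.2, 0.3, -1.7]
grip_width: 0.0231
grasp_force: 59.0
```

Request:
step_arm(
  targets="-1 0 0 -0.0006 0 0 0;-1 0 0 -0.0012 0 0 0;-1 0 0 -0.0018 0 0 0;-1 0 0 -0.0024 0 0 0;-1 0 0 -0.003 0 0 0;-1 0 0 -0.003 0 0 0;-1 0 0 -0.003 0 0 0",
)

```text
clock: 7.2
eef_pos: [0.6052, 0.0232, 0.1218]
tool_rot: [-0.112, 0.994, -0.0, -0.0]
ft_force: [0.2, -0.1, -1.3]
grip_width: 0.0232
grasp_force: 59.0
```

Request:
step_arm(
  targets="-1 0 0 -0.0006 0 0 0;-1 0 0 -0.0012 0 0 0;-1 0 0 -0.0018 0 0 0;-1 0 0 -0.0024 0 0 0;-1 0 0 -0.003 0 0 0;-1 0 0 -0.003 0 0 0;-1 0 0 -0.003 0 0 0",
)

```text
clock: 7.78
eef_pos: [0.6055, 0.0229, 0.1203]
tool_rot: [-0.111, 0.994, -0.0, 0.0]
ft_force: [0.5, -1.3, -1.2]
grip_width: 0.0233
grasp_force: 59.0
```

Request:
step_arm(
  targets="-1 0 0 -0.0006 0 0 0;-1 0 0 -0.0012 0 0 0;-1 0 0 -0.0018 0 0 0;-1 0 0 -0.0024 0 0 0;-1 0 0 -0.003 0 0 0;-1 0 0 -0.003 0 0 0;-1 0 0 -0.003 0 0 0",
)

```text
clock: 8.37
eef_pos: [0.6054, 0.0228, 0.1189]
tool_rot: [-0.111, 0.994, -0.0, 0.0]
ft_force: [0.8, -3.2, 1.6]
grip_width: 0.023
grasp_force: 59.2
```

Request:
step_arm(
  targets="-1 0.0002 -0.0008 0 0 0 0;-1 0.0003 -0.0016 0 0 0 0;-1 0.0003 -0.0016 0 0 0 0;-1 0.0003 -0.0016 0 0 0 0",
)

```text
clock: 8.7
eef_pos: [0.6054, 0.0226, 0.1188]
tool_rot: [-0.112, 0.994, 0.0, 0.0]
ft_force: [1.1, -2.0, 0.1]
grip_width: 0.0237
grasp_force: 59.2
```

Request:
step_arm(
  targets="-1 0.0002 -0.0008 0 0 0 0;-1 0.0003 -0.0016 0 0 0 0;-1 0.0003 -0.0016 0 0 0 0;-1 0.0003 -0.0016 0 0 0 0;-1 0.0003 -0.0016 0 0 0 0",
)

```text
clock: 9.12
eef_pos: [0.6051, 0.0219, 0.1184]
tool_rot: [-0.112, 0.994, 0.0, -0.001]
ft_force: [0.7, -0.4, -1.9]
grip_width: 0.0231
grasp_force: 59.0
```

Request:
step_arm(
  targets="-1 0 0 -0.0006 0 0 0;-1 0 0 -0.0012 0 0 0;-1 0 0 -0.0018 0 0 0;-1 0 0 -0.0024 0 0 0;-1 0 0 -0.003 0 0 0;-1 0 0 -0.003 0 0 0;-1 0 0 -0.003 0 0 0",
)

```text
clock: 9.7
eef_pos: [0.6055, 0.0216, 0.1173]
tool_rot: [-0.112, 0.994, 0.0, -0.0]
ft_force: [0.1, 0.3, -1.5]
grip_width: 0.0229
grasp_force: 59.0
```

Request:
step_arm(
  targets="-1 0 0 -0.0006 0 0 0;-1 0 0 -0.0012 0 0 0;-1 0 0 -0.0018 0 0 0;-1 0 0 -0.0024 0 0 0;-1 0 0 -0.003 0 0 0;-1 0 0 -0.003 0 0 0;-1 0 0 -0.003 0 0 0",
)

```text
clock: 10.28
eef_pos: [0.6055, 0.0216, 0.1158]
tool_rot: [-0.112, 0.994, -0.0, -0.0]
ft_force: [0.4, -0.1, -1.8]
grip_width: 0.0232
grasp_force: 59.0
```

Request:
step_arm(
  targets="-1 0 0 -0.0006 0 0 0;-1 0 0 -0.0012 0 0 0;-1 0 0 -0.0018 0 0 0;-1 0 0 -0.0024 0 0 0;-1 0 0 -0.003 0 0 0;-1 0 0 -0.003 0 0 0;-1 0 0 -0.003 0 0 0",
)

```text
clock: 10.87
eef_pos: [0.6056, 0.0216, 0.1143]
tool_rot: [-0.112, 0.994, 0.0, 0.0]
ft_force: [0.5, -0.3, -1.1]
grip_width: 0.023
grasp_force: 59.0
```

Request:
step_arm(
  targets="-1 0 0 -0.0006 0 0 0;-1 0 0 -0.0012 0 0 0;-1 0 0 -0.0018 0 0 0;-1 0 0 -0.0024 0 0 0;-1 0 0 -0.003 0 0 0;-1 0 0 -0.003 0 0 0;-1 0 0 -0.003 0 0 0",
)

```text
clock: 11.45
eef_pos: [0.6058, 0.0216, 0.1133]
tool_rot: [-0.112, 0.994, 0.0, 0.0]
ft_force: [-0.6, 0.3, 3.4]
grip_width: 0.0231
grasp_force: 59.5
```

Request:
step_arm(
  targets="-1 0 0 -0.0003 0 0 0;-1 0 0 -0.0006 0 0 0;-1 0 0 -0.0006 0 0 0;-1 0 0 -0.0006 0 0 0;-1 0 0 -0.0006 0 0 0;-1 0 0 -0.0006 0 0 0",
)

```text
clock: 11.95
eef_pos: [0.6059, 0.0217, 0.113]
tool_rot: [-0.112, 0.994, 0.0, 0.0]
ft_force: [-1.5, 0.2, 4.7]
grip_width: 0.0233
grasp_force: 59.8
```

Request:
step_arm(
  targets="-1 0 0 -0.0003 0 0 0;-1 0 0 -0.0006 0 0 0;-1 0 0 -0.0006 0 0 0;-1 0 0 -0.0006 0 0 0;-1 0 0 -0.0006 0 0 0;-1 0 0 -0.0006 0 0 0",
)

```text
clock: 12.45
eef_pos: [0.6059, 0.0217, 0.1128]
tool_rot: [-0.112, 0.994, 0.0, 0.0]
ft_force: [-0.3, 1.3, 6.0]
grip_width: 0.0236
grasp_force: 59.9
```

Request:
step_arm(
  targets="-1 0 0 -0.0003 0 0 0;-1 0 0 -0.0006 0 0 0;-1 0 0 -0.0006 0 0 0;-1 0 0 -0.0006 0 0 0;-1 0 0 -0.0006 0 0 0;-1 0 0 -0.0006 0 0 0;-1 0 0 -0.0006 0 0 0;-1 0 0 -0.0006 0 0 0",
)

```text
clock: 13.12
eef_pos: [0.6059, 0.0217, 0.1127]
tool_rot: [-0.112, 0.994, -0.0, 0.001]
ft_force: [-1.9, 0.1, 6.0]
grip_width: 0.0237
grasp_force: 60.0
```

Request:
step_arm(
  targets="-1 0 0 -0.0004 0 0 0;-1 0 0 -0.0008 0 0 0;-1 0 0 -0.0008 0 0 0;-1 0 0 -0.0008 0 0 0;-1 0 0 -0.0008 0 0 0;-1 0 0 -0.0008 0 0 0;-1 0 0 -0.0008 0 0 0;-1 0 0 -0.0008 0 0 0",
)

```text
clock: 13.78
eef_pos: [0.6059, 0.0217, 0.1126]
tool_rot: [-0.112, 0.994, -0.0, 0.001]
ft_force: [-2.6, 0.2, 7.7]
grip_width: 0.0234
grasp_force: 60.2
```

Contact is symmetric, and the blade has stopped about 14 mm before home while the force keeps climbing. Calliper b looks seized. Withdrawing and going to the left calliper.

Request:
step_arm(
  targets="-1 0 0 0.006 0 0 0;-1 0 0 0.02 0 0 0;-1 0 0 0.05 0 0 0;-1 0 0 0.1 0 0 0;-1 0 0 0.157 0 0 0;-1 0.02 0.08 0.157 0 0 0.1;-1 0.04 0.16 0.157 0 0 0.193;-1 0.06 0.24 0.157 0 0 0.193;-1 0.08 0.32 0.157 0 0 0.193;-1 0.095 0.38 0.157 0 0 0.193",
)

```text
clock: 14.62
eef_pos: [0.6529, 0.2147, 0.1892]
tool_rot: [-0.187, 0.982, 0.0, -0.0]
ft_force: [0.4, -0.8, -1.6]
grip_width: 0.0233
grasp_force: 59.3
```

Request:
step_arm(
  targets="-1 0 0 0 0 0 0;-1 0 0 0 0 0 0;-1 0 0 0 0 0 0",
)

```text
clock: 14.87
eef_pos: [0.6525, 0.2113, 0.1889]
tool_rot: [-0.187, 0.982, -0.0, -0.001]
ft_force: [0.9, -1.0, -1.6]
grip_width: 0.0231
grasp_force: 59.3
```

Request:
step_arm(
  targets="-1 0.002 0 -0.03 0 0 0;-1 0.002 0 -0.06 0 0 0;-1 0.002 0 -0.075 0 0 0;-1 0.002 0 -0.085 0 0 0;-1 0.002 0 -0.095 0 0 0;-1 0.002 0 -0.105 0 0 0;-1 0.002 0 -0.113 0 0 0;-1 0.002 0 -0.12 0 0 0;-1 0.002 0 -0.127 0 0 0;-1 0.002 0 -0.127 0 0 0",
)

```text
clock: 15.7
eef_pos: [0.6537, 0.2115, 0.1258]
tool_rot: [-0.187, 0.982, -0.0, -0.0]
ft_force: [0.0, -0.6, -1.5]
grip_width: 0.0234
grasp_force: 59.3
```

Request:
step_arm(
  targets="-1 0 0 -0.001 0 0 0;-1 0 0 -0.002 0 0 0;-1 0 0 -0.003 0 0 0;-1 0 0 -0.004 0 0 0;-1 0 0 -0.005 0 0 0;-1 0 0 -0.006 0 0 0;-1 0 0 -0.007 0 0 0;-1 0 0 -0.008 0 0 0;-1 0 0 -0.009 0 0 0;-1 0 0 -0.009 0 0 0",
)

```text
clock: 16.53
eef_pos: [0.654, 0.2116, 0.1218]
tool_rot: [-0.186, 0.982, -0.0, -0.0]
ft_force: [0.3, 0.6, -1.6]
grip_width: 0.023
grasp_force: 59.3
```

Request:
step_arm(
  targets="-1 0 0 -0.0006 0 0 0;-1 0 0 -0.0012 0 0 0;-1 0 0 -0.0018 0 0 0;-1 0 0 -0.0024 0 0 0;-1 0 0 -0.003 0 0 0;-1 0 0 -0.003 0 0 0;-1 0 0 -0.003 0 0 0",
)

```text
clock: 17.12
eef_pos: [0.654, 0.2116, 0.1205]
tool_rot: [-0.186, 0.982, -0.0, -0.0]
ft_force: [0.0, -0.7, -0.8]
grip_width: 0.0235
grasp_force: 59.3
```

Request:
step_arm(
  targets="-1 0 0 -0.0006 0 0 0;-1 0 0 -0.0012 0 0 0;-1 0 0 -0.0018 0 0 0;-1 0 0 -0.0024 0 0 0;-1 0 0 -0.003 0 0 0;-1 0 0 -0.003 0 0 0;-1 0 0 -0.003 0 0 0",
)

```text
clock: 17.7
eef_pos: [0.654, 0.2116, 0.119]
tool_rot: [-0.186, 0.982, -0.0, -0.0]
ft_force: [-0.8, 0.0, -1.7]
grip_width: 0.0235
grasp_force: 59.3
```

Request:
step_arm(
  targets="-1 0 0 -0.0006 0 0 0;-1 0 0 -0.0012 0 0 0;-1 0 0 -0.0018 0 0 0;-1 0 0 -0.0024 0 0 0;-1 0 0 -0.003 0 0 0;-1 0 0 -0.003 0 0 0;-1 0 0 -0.003 0 0 0",
)

```text
clock: 18.28
eef_pos: [0.654, 0.2116, 0.1174]
tool_rot: [-0.186, 0.982, -0.0, -0.0]
ft_force: [0.3, 0.9, -2.0]
grip_width: 0.0233
grasp_force: 59.3
```

Request:
step_arm(
  targets="-1 0 0 -0.0006 0 0 0;-1 0 0 -0.0012 0 0 0;-1 0 0 -0.0018 0 0 0;-1 0 0 -0.0024 0 0 0;-1 0 0 -0.003 0 0 0;-1 0 0 -0.003 0 0 0;-1 0 0 -0.003 0 0 0",
)

```text
clock: 18.87
eef_pos: [0.654, 0.2115, 0.116]
tool_rot: [-0.186, 0.982, -0.0, -0.0]
ft_force: [0.6, 0.1, -2.1]
grip_width: 0.0233
grasp_force: 59.3
```

Request:
step_arm(
  targets="-1 0 0 -0.0006 0 0 0;-1 0 0 -0.0012 0 0 0;-1 0 0 -0.0018 0 0 0;-1 0 0 -0.0024 0 0 0;-1 0 0 -0.003 0 0 0;-1 0 0 -0.003 0 0 0;-1 0 0 -0.003 0 0 0",
)

```text
clock: 19.45
eef_pos: [0.654, 0.2116, 0.1145]
tool_rot: [-0.186, 0.982, -0.0, -0.0]
ft_force: [0.0, -0.2, -1.7]
grip_width: 0.0233
grasp_force: 59.3
```

Request:
step_arm(
  targets="-1 0 0 -0.0005 0 0 0;-1 0 0 -0.001 0 0 0;-1 0 0 -0.0015 0 0 0;-1 0 0 -0.002 0 0 0;-1 0 0 -0.0024 0 0 0;-1 0 0 -0.0024 0 0 0;-1 0 0 -0.0024 0 0 0",
)

```text
clock: 20.03
eef_pos: [0.654, 0.2116, 0.1132]
tool_rot: [-0.186, 0.982, -0.0, -0.0]
ft_force: [0.0, -1.1, -1.1]
grip_width: 0.0236
grasp_force: 59.3
```

Request:
step_arm(
  targets="-1 0 0 -0.0005 0 0 0;-1 0 0 -0.001 0 0 0;-1 0 0 -0.0015 0 0 0;-1 0 0 -0.002 0 0 0;-1 0 0 -0.0024 0 0 0;-1 0 0 -0.0024 0 0 0;-1 0 0 -0.0024 0 0 0",
)

```text
clock: 20.62
eef_pos: [0.6541, 0.2116, 0.1121]
tool_rot: [-0.187, 0.982, 0.0, -0.0]
ft_force: [-0.1, 0.4, -2.0]
grip_width: 0.0232
grasp_force: 59.3
```

Request:
step_arm(
  targets="-1 0 0 -0.0005 0 0 0;-1 0 0 -0.001 0 0 0;-1 0 0 -0.0015 0 0 0;-1 0 0 -0.002 0 0 0;-1 0 0 -0.0024 0 0 0;-1 0 0 -0.0024 0 0 0;-1 0 0 -0.0024 0 0 0",
)

```text
clock: 21.2
eef_pos: [0.654, 0.2116, 0.1108]
tool_rot: [-0.187, 0.982, 0.0, -0.0]
ft_force: [0.0, -0.8, -1.5]
grip_width: 0.0231
grasp_force: 59.3
```

Request:
step_arm(
  targets="-1 0 0 -0.0005 0 0 0;-1 0 0 -0.001 0 0 0;-1 0 0 -0.0015 0 0 0;-1 0 0 -0.002 0 0 0;-1 0 0 -0.0024 0 0 0;-1 0 0 -0.0024 0 0 0;-1 0 0 -0.0024 0 0 0",
)

```text
clock: 21.78
eef_pos: [0.654, 0.2116, 0.1097]
tool_rot: [-0.186, 0.982, -0.0, -0.0]
ft_force: [-0.3, -0.5, -0.8]
grip_width: 0.0236
grasp_force: 59.3
```

Request:
step_arm(
  targets="-1 0 0 -0.0006 0 0 0;-1 0 0 -0.0012 0 0 0;-1 0 0 -0.0018 0 0 0;-1 0 0 -0.0024 0 0 0;-1 0 0 -0.003 0 0 0;-1 0 0 -0.003 0 0 0;-1 0 0 -0.003 0 0 0",
)

```text
clock: 22.37
eef_pos: [0.654, 0.2116, 0.1081]
tool_rot: [-0.186, 0.982, -0.0, -0.0]
ft_force: [-0.8, -0.3, -1.3]
grip_width: 0.0233
grasp_force: 59.3
```

Request:
step_arm(
  targets="-1 0 0 -0.0008 0 0 0;-1 0 0 -0.0016 0 0 0;-1 0 0 -0.0024 0 0 0;-1 0 0 -0.0032 0 0 0;-1 0 0 -0.004 0 0 0;-1 0 0 -0.0048 0 0 0;-1 0 0 -0.0056 0 0 0;-1 0 0 -0.006 0 0 0;-1 0 0 -0.006 0 0 0",
)

```text
clock: 23.12
eef_pos: [0.654, 0.2116, 0.1051]
tool_rot: [-0.186, 0.982, -0.0, -0.0]
ft_force: [0.6, 0.1, -2.0]
grip_width: 0.0232
grasp_force: 59.3
```

Calliper a took the blade to about 6 mm from home with no drag, so it is slack. Going to calliper c.

Request:
step_arm(
  targets="-1 0 0 0.01 0 0 0;-1 0 0 0.04 0 0 0;-1 0 0 0.1 0 0 0;-1 0 0 0.17 0 0 0;-1 0 -0.08 0.17 0 0 -0.15;-1 -0.003 -0.16 0.17 0 0 -0.3;-1 -0.006 -0.24 0.17 0 0 -0.45;-1 -0.01 -0.32 0.17 0 0 -0.6;-1 -0.014 -0.4 0.17 0 0 -0.75;-1 -0.018 -0.48 0.17 0 0 -0.9",
)

```text
clock: 23.95
eef_pos: [0.6448, -0.0301, 0.1909]
tool_rot: [0.168, 0.986, 0.0, 0.0]
ft_force: [0.8, -0.2, -1.8]
grip_width: 0.0234
grasp_force: 59.2
```

Request:
step_arm(
  targets="-1 0 -0.08 0 0 0 0;-1 0 -0.16 0 0 0 0;-1 0 -0.24 0 0 0 0;-1 0 -0.32 0 0 0 0;-1 0 -0.374 0 0 0 0;-1 0 -0.374 0 0 0 0;-1 0 -0.374 0 0 0 0;-1 0 -0.374 0 0 0 0",
)

```text
clock: 24.62
eef_pos: [0.645, -0.2152, 0.1903]
tool_rot: [0.165, 0.986, 0.0, -0.0]
ft_force: [0.8, 0.9, -1.3]
grip_width: 0.0231
grasp_force: 59.2
```

Request:
step_arm(
  targets="-1 0 0 -0.03 0 0 0;-1 0 0 -0.06 0 0 0;-1 0 0 -0.078 0 0 0;-1 0 0 -0.088 0 0 0;-1 0 0 -0.098 0 0 0;-1 0 0 -0.108 0 0 0;-1 0 0 -0.116 0 0 0;-1 0 0 -0.123 0 0 0;-1 0 0 -0.129 0 0 0;-1 0 0 -0.129 0 0 0",
)

```text
clock: 25.45
eef_pos: [0.6448, -0.2154, 0.1251]
tool_rot: [0.165, 0.986, 0.0, -0.0]
ft_force: [-0.4, 0.7, -1.3]
grip_width: 0.0235
grasp_force: 59.3
```

Request:
step_arm(
  targets="-1 0 0 -0.001 0 0 0;-1 0 0 -0.002 0 0 0;-1 0 0 -0.003 0 0 0;-1 0 0 -0.004 0 0 0;-1 0 0 -0.005 0 0 0;-1 0 0 -0.006 0 0 0;-1 0 0 -0.007 0 0 0;-1 0 0 -0.008 0 0 0;-1 0 0 -0.008 0 0 0;-1 0 0 -0.008 0 0 0",
)

```text
clock: 26.28
eef_pos: [0.645, -0.2154, 0.1216]
tool_rot: [0.165, 0.986, 0.0, -0.0]
ft_force: [0.1, 0.6, -1.2]
grip_width: 0.0233
grasp_force: 59.3
```

Turns are getting short, so I'll use 1.5–2 mm steps until contact.

Request:
step_arm(
  targets="-1 0 0 -0.0006 0 0 0;-1 0 0 -0.0012 0 0 0;-1 0 0 -0.0018 0 0 0;-1 0 0 -0.0024 0 0 0;-1 0 0 -0.003 0 0 0;-1 0 0 -0.0036 0 0 0;-1 0 0 -0.0036 0 0 0",
)

```text
clock: 26.87
eef_pos: [0.645, -0.2154, 0.1198]
tool_rot: [0.165, 0.986, 0.0, -0.0]
ft_force: [-1.1, -0.4, -1.7]
grip_width: 0.0234
grasp_force: 59.3
```

Request:
step_arm(
  targets="-1 0 0 -0.0006 0 0 0;-1 0 0 -0.0012 0 0 0;-1 0 0 -0.0018 0 0 0;-1 0 0 -0.0024 0 0 0;-1 0 0 -0.003 0 0 0;-1 0 0 -0.0036 0 0 0;-1 0 0 -0.0036 0 0 0",
)

```text
clock: 27.45
eef_pos: [0.645, -0.2154, 0.118]
tool_rot: [0.165, 0.986, 0.0, -0.0]
ft_force: [0.4, 0.2, -1.2]
grip_width: 0.0232
grasp_force: 59.3
```

Request:
step_arm(
  targets="-1 0 0 -0.0006 0 0 0;-1 0 0 -0.0012 0 0 0;-1 0 0 -0.0018 0 0 0;-1 0 0 -0.0024 0 0 0;-1 0 0 -0.003 0 0 0;-1 0 0 -0.0036 0 0 0;-1 0 0 -0.0036 0 0 0",
)

```text
clock: 28.03
eef_pos: [0.645, -0.2155, 0.1162]
tool_rot: [0.165, 0.986, -0.0, -0.0]
ft_force: [-0.7, -0.5, -0.8]
grip_width: 0.0233
grasp_force: 59.3
```

Request:
step_arm(
  targets="-1 0 0 -0.0006 0 0 0;-1 0 0 -0.0012 0 0 0;-1 0 0 -0.0018 0 0 0;-1 0 0 -0.0024 0 0 0;-1 0 0 -0.003 0 0 0;-1 0 0 -0.0036 0 0 0;-1 0 0 -0.0036 0 0 0",
)

```text
clock: 28.62
eef_pos: [0.645, -0.2156, 0.1145]
tool_rot: [0.165, 0.986, -0.0, 0.0]
ft_force: [0.3, -0.4, -0.7]
grip_width: 0.0231
grasp_force: 59.4
```

Request:
step_arm(
  targets="-1 0 0 -0.0005 0 0 0;-1 0 0 -0.001 0 0 0;-1 0 0 -0.0015 0 0 0;-1 0 0 -0.002 0 0 0;-1 0 0 -0.0024 0 0 0;-1 0 0 -0.0024 0 0 0;-1 0 0 -0.0024 0 0 0",
)

```text
clock: 29.2
eef_pos: [0.6451, -0.2157, 0.1134]
tool_rot: [0.165, 0.986, -0.0, 0.0]
ft_force: [-1.6, -1.9, -1.0]
grip_width: 0.0232
grasp_force: 59.5
```

Request:
step_arm(
  targets="-1 -0.0002 -0.0006 -0.0004 0 0 0;-1 -0.0002 -0.0006 -0.0008 0 0 0;-1 -0.0002 -0.0006 -0.0012 0 0 0;-1 -0.0002 -0.0006 -0.0016 0 0 0;-1 -0.0002 -0.0006 -0.002 0 0 0;-1 -0.0002 -0.0006 -0.002 0 0 0;-1 -0.0002 -0.0006 -0.002 0 0 0",
)

```text
clock: 29.78
eef_pos: [0.6451, -0.2158, 0.1128]
tool_rot: [0.165, 0.986, -0.0, 0.0]
ft_force: [-0.9, -0.8, 2.4]
grip_width: 0.0236
grasp_force: 59.8
```

Request:
step_arm(
  targets="-1 0 0 -0.0004 0 0 0;-1 0 0 -0.0008 0 0 0;-1 0 0 -0.0012 0 0 0;-1 0 0 -0.0012 0 0 0;-1 0 0 -0.0012 0 0 0;-1 0 0 -0.0012 0 0 0;-1 0 0 -0.0012 0 0 0;-1 0 0 -0.0012 0 0 0",
)

```text
clock: 30.45
eef_pos: [0.6452, -0.2157, 0.1118]
tool_rot: [0.165, 0.986, 0.0, 0.0]
ft_force: [-0.3, -0.8, 4.3]
grip_width: 0.0233
grasp_force: 59.9
```

Request:
step_arm(
  targets="-1 0 0 -0.0004 0 0 0;-1 0 0 -0.0008 0 0 0;-1 0 0 -0.0012 0 0 0;-1 0 0 -0.0016 0 0 0;-1 0 0 -0.0016 0 0 0;-1 0 0 -0.0016 0 0 0;-1 0 0 -0.0016 0 0 0",
)

```text
clock: 31.03
eef_pos: [0.6451, -0.2156, 0.111]
tool_rot: [0.165, 0.986, 0.0, 0.0]
ft_force: [0.1, -0.8, 4.4]
grip_width: 0.0231
grasp_force: 60.2
```

Calliper c gives way with a steady force of about 6 N, so it is the sound one. Carrying on slowly.

Request:
step_arm(
  targets="-1 0 0 -0.0005 0 0 0;-1 0 0 -0.001 0 0 0;-1 0 0 -0.0015 0 0 0;-1 0 0 -0.002 0 0 0;-1 0 0 -0.0025 0 0 0;-1 0 0 -0.003 0 0 0;-1 0 0 -0.0035 0 0 0;-1 0 0 -0.004 0 0 0;-1 0 0 -0.004 0 0 0",
)

```text
clock: 31.78
eef_pos: [0.6451, -0.2155, 0.1091]
tool_rot: [0.165, 0.986, 0.0, 0.0]
ft_force: [-0.4, 0.5, 5.6]
grip_width: 0.0227
grasp_force: 60.3
```

Request:
step_arm(
  targets="-1 0 0 -0.0005 0 0 0;-1 0 0 -0.001 0 0 0;-1 0 0 -0.0015 0 0 0;-1 0 0 -0.002 0 0 0;-1 0 0 -0.0025 0 0 0;-1 0 0 -0.003 0 0 0;-1 0 0 -0.0035 0 0 0;-1 0 0 -0.004 0 0 0;-1 0 0 -0.0045 0 0 0;-1 0 0 -0.005 0 0 0",
)

```text
clock: 32.62
eef_pos: [0.6452, -0.2156, 0.1072]
tool_rot: [0.165, 0.986, 0.0, 0.0]
ft_force: [-1.6, -0.0, 7.9]
grip_width: 0.0228
grasp_force: 60.5
```

Request:
step_arm(
  targets="-1 0 0 -0.0004 0 0 0;-1 0 0 -0.0008 0 0 0;-1 0 0 -0.0012 0 0 0;-1 0 0 -0.0016 0 0 0;-1 0 0 -0.002 0 0 0;-1 0 0 -0.0024 0 0 0;-1 0 0 -0.0028 0 0 0;-1 0 0 -0.0032 0 0 0;-1 0 0 -0.0036 0 0 0;-1 0 0 -0.0036 0 0 0",
)

```text
clock: 33.45
eef_pos: [0.645, -0.2155, 0.1042]
tool_rot: [0.165, 0.986, 0.0, -0.0]
ft_force: [1.9, -0.8, 2.7]
grip_width: 0.0231
grasp_force: 60.0
```

Request:
step_arm(
  targets="-1 0 0 -0.0007 0 0 0;-1 0 0 -0.0014 0 0 0;-1 0 0 -0.0021 0 0 0;-1 0 0 -0.0028 0 0 0;-1 0 0 -0.0035 0 0 0;-1 0 0 -0.0042 0 0 0;-1 0 0 -0.0049 0 0 0;-1 0 0 -0.0056 0 0 0;-1 0 0 -0.0064 0 0 0;-1 0 0 -0.0064 0 0 0",
)

```text
clock: 34.28
eef_pos: [0.6447, -0.2156, 0.1012]
tool_rot: [0.165, 0.986, 0.0, -0.0]
ft_force: [-0.7, 0.7, 2.9]
grip_width: 0.0233
grasp_force: 59.8
```

Request:
step_arm(
  targets="-1 0 0 -0.0005 0 0 0;-1 0 0 -0.001 0 0 0;-1 0 0 -0.0015 0 0 0;-1 0 0 -0.002 0 0 0;-1 0 0 -0.0025 0 0 0;-1 0 0 -0.003 0 0 0;-1 0 0 -0.0035 0 0 0;-1 0 0 -0.004 0 0 0;-1 0 0 -0.0045 0 0 0;-1 0 0 -0.0045 0 0 0",
)

```text
clock: 35.12
eef_pos: [0.645, -0.2158, 0.0991]
tool_rot: [0.165, 0.986, -0.0, 0.0]
ft_force: [-0.3, -0.2, 2.9]
grip_width: 0.023
grasp_force: 59.8
```

Request:
step_arm(
  targets="-1 0 0 -0.0005 0 0 0;-1 0 0 -0.001 0 0 0;-1 0 0 -0.0015 0 0 0;-1 0 0 -0.002 0 0 0;-1 0 0 -0.0025 0 0 0;-1 0 0 -0.003 0 0 0;-1 0 0 -0.003 0 0 0;-1 0 0 -0.003 0 0 0",
)

```text
clock: 35.78
eef_pos: [0.645, -0.2158, 0.0989]
tool_rot: [0.165, 0.986, -0.0, 0.0]
ft_force: [-2.5, 0.8, 8.1]
grip_width: 0.0233
grasp_force: 60.5
```

The shoulder is seated: motion stopped at z 0.0989 with a jump in force. Releasing.

Request:
step_arm(
  targets="-1 0 0 0.002 0 0 0;0.3 0 0 0.002 0 0 0;0.3 0 0 0.002 0 0 0;0.3 0 0 0.002 0 0 0;0.3 0 0 0.002 0 0 0;0.3 0 0 0.002 0 0 0;0.3 0 0 0.002 0 0 0",
)

```text
clock: 36.37
eef_pos: [0.6449, -0.2157, 0.0983]
tool_rot: [0.165, 0.986, 0.0, -0.0]
ft_force: [-0.3, -0.5, -0.1]
grip_width: 0.055
grasp_force: 0.0
```

Request:
step_arm(
  targets="0.3 0 0 0.02 0 0 0;0.3 0 0 0.05 0 0 0;0.3 0 0 0.1 0 0 0;0.3 0 0 0.16 0 0 0;0.3 0 0 0.2 0 0 0;0.3 0 0 0.2 0 0 0;0.3 0 0 0.2 0 0 0",
)

```text
clock: 36.95
eef_pos: [0.6461, -0.2161, 0.2015]
tool_rot: [0.165, 0.986, -0.0, 0.002]
ft_force: [-0.2, -0.3, -0.6]
grip_width: 0.0554
grasp_force: 0.0
```

```bash
python3 - <<'E'
from h import *
from workcell import bot
o=bot.get_obs();print(o["eef_pos"],o["grip_width"],o["ft_force"])
a=bot.camera("wrist")[...,::-1];b=bot.camera("scene")[...,::-1]
b=cv2.resize(b[170:290,180:340],(640,480))
cv2.imwrite("pics/end.png",np.vstack([cv2.resize(x,(400,300)) for x in(a,b)]))
E
```

```text
[ 0.64610303 -0.21609851  0.20148323] 0.055370502398262376 [-0.23433422 -0.2932627  -0.55759701]
```

View pics/end.png

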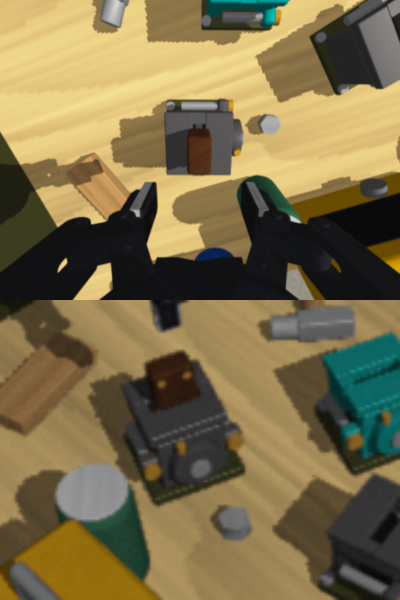

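The picture shows the gauge standing upright in calliper c with its shoulder on the top (wrist view, about (200,150)). The fingers are clear and nothing else has been disturbed.

```bash
python3 -c "
from workcell import bot
print(bot.job_done())"
```

```text
the job is handed in; nothing more can be done
None
```

The gauge is fully home and released in the sound calliper, the rightmost of the three grey ones; the left one was slack and the middle one seized, and the job was handed in at about 37 s.

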